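# Load and lock the drive plates on the torque calibration bed

## Task

Clear the orange stop block off the loading bed and stand it upright on the open bench, and put every loose drive plate (the two or three flat plates with a square, hexagonal or round drive standing on them) flat into a bay of its own on the loading bed, any bay, with its long sides along the cross fence, pushed square and flush into the bay's fence corner. Lock each one with that bay's cam stud: push the stud in and turn it clockwise a full quarter turn, so that it stays in with its arm pointing over the plate, and do not disturb the bit socket and the blue drive plug standing beside the work.

Things in the scene. Friction and masses are not known exactly. Their poses are not given: they have to be found in the camera images.
- bed: Fixed dark steel bed on the bench, 170 (x) x 340 (y) x 12 mm thick; origin: centre of its underside, +x towards its long fence. Aluminium fences stand 12 mm above its top: one along its whole +x side and three cross fences (80 mm long along x, 10 mm thick) running from it, one per bay. Bays lie along y at 110 mm pitch, each 100 mm wide between cross fences: bay0 at -y (open to -y), bay2 at +y.
- bay0 (a point): Where a plate's centre (30 mm above its underside) is when home in bay 0. The corner is formed by the long fence on its +x side (face 45 mm from this point) and the bay's own cross fence on its +y side (face 37.5 mm away). The point is 42 mm above the bench, 30 mm above the bed's top. Axes as the bed's.
- stud0_knob (a point): Cam stud of bay 0, upright, axis 69 mm to -x of the bay point. Point on its axis at the middle of its bar grip: dark bar 46 mm long (this x), 12 mm thick (y), 28 mm tall (top 66 mm above the bench when out). Right under the bar a 10 mm wide, 5 mm thick cam arm points along this +x, tip 43 mm from the axis: to the bed's +y unlocked; to bed +x, 3 mm over a home plate's edge, locked.
- stud0_push (a joint): How far stud 0 is pushed down, m: 0 out, 0.009 end of travel. A spring resists with 4 N at the top to 8 N at the bottom. Once turned, it stays caught at about 0.008.
- stud0_turn (a joint): Angle of stud 0, rad: 0 unlocked, grows clockwise seen from above to its stop at 1.57, locked. It turns beyond about 0.2 only while pushed in 8 mm or more; about 0.1 N m turns it. It does not turn back by itself; to unlock, push in a little and turn back, and it springs out.
- bay1 (a point): Where a plate's centre (30 mm above its underside) is when home in bay 1. The corner is formed by the long fence on its +x side (face 45 mm from this point) and the bay's own cross fence on its +y side (face 37.5 mm away). The point is 42 mm above the bench, 30 mm above the bed's top. Axes as the bed's.
- stud1_knob (a point): Cam stud of bay 1, upright, axis 69 mm to -x of the bay point. Point on its axis at the middle of its bar grip: dark bar 46 mm long (this x), 12 mm thick (y), 28 mm tall (top 66 mm above the bench when out). Right under the bar a 10 mm wide, 5 mm thick cam arm points along this +x, tip 43 mm from the axis: to the bed's +y unlocked; to bed +x, 3 mm over a home plate's edge, locked.
- stud1_push (a joint): How far stud 1 is pushed down, m: 0 out, 0.009 end of travel. A spring resists with 4 N at the top to 8 N at the bottom. Once turned, it stays caught at about 0.008.
- stud1_turn (a joint): Angle of stud 1, rad: 0 unlocked, grows clockwise seen from above to its stop at 1.57, locked. It turns beyond about 0.2 only while pushed in 8 mm or more; about 0.1 N m turns it. It does not turn back by itself; to unlock, push in a little and turn back, and it springs out.
- bay2 (a point): Where a plate's centre (30 mm above its underside) is when home in bay 2. The corner is formed by the long fence on its +x side (face 45 mm from this point) and the bay's own cross fence on its +y side (face 37.5 mm away). The point is 42 mm above the bench, 30 mm above the bed's top. Axes as the bed's.
- stud2_knob (a point): Cam stud of bay 2, upright, axis 69 mm to -x of the bay point. Point on its axis at the middle of its bar grip: dark bar 46 mm long (this x), 12 mm thick (y), 28 mm tall (top 66 mm above the bench when out). Right under the bar a 10 mm wide, 5 mm thick cam arm points along this +x, tip 43 mm from the axis: to the bed's +y unlocked; to bed +x, 3 mm over a home plate's edge, locked.
- stud2_push (a joint): How far stud 2 is pushed down, m: 0 out, 0.009 end of travel. A spring resists with 4 N at the top to 8 N at the bottom. Once turned, it stays caught at about 0.008.
- stud2_turn (a joint): Angle of stud 2, rad: 0 unlocked, grows clockwise seen from above to its stop at 1.57, locked. It turns beyond about 0.2 only while pushed in 8 mm or more; about 0.1 N m turns it. It does not turn back by itself; to unlock, push in a little and turn back, and it springs out.
- plate_square_center (a point): Loose drive plate, about 0.45 kg: aluminium plate 90 (x) x 75 (y) x 10 mm thick, with a square steel drive, 28 mm across, sides parallel to the plate's sides, standing 50 mm tall at its middle (60 mm overall). The point is at its centre, 30 mm above the underside. Half a turn about z makes no difference. May be absent.
- plate_square: The same plate as plate_square_center, its origin at the centre of its underside.
- plate_hex_center (a point): Loose drive plate, about 0.45 kg: aluminium plate 90 (x) x 75 (y) x 10 mm thick, with a hexagonal steel drive, 30 mm across flats, two of the flats facing plate +y and -y, standing 50 mm tall at its middle (60 mm overall). The point is at its centre, 30 mm above the underside. Half a turn about z makes no difference. May be absent.
- plate_hex: The same plate as plate_hex_center, its origin at the centre of its underside.
- plate_round_center (a point): Loose drive plate, about 0.45 kg: aluminium plate 90 (x) x 75 (y) x 10 mm thick, with a round blue drive plug, 30 mm in diameter, standing 50 mm tall at its middle (60 mm overall). The point is at its centre, 30 mm above the underside. Half a turn about z makes no difference. May be absent.
- plate_round: The same plate as plate_round_center, its origin at the centre of its underside.
- stop_block_center (a point): Loose orange polymer stop block, 65 (x) x 45 (y) x 40 mm tall, 0.16 kg, left standing in bay1 on the bed at the start. Point at its centre, 20 mm above its underside.
- stop_block: The same stop block, its origin at the centre of its underside.
- bit_socket: Bystander, loose: steel hex bit socket standing upright, 44 mm diameter, 65 mm tall; origin at the centre of its underside.
- drive_plug: Bystander, loose: blue anodized drive plug standing upright, 40 mm diameter, 60 mm tall; origin at the centre of its underside.
- magnet_strip: Bystander, fixed: black magnetic strip beyond the bed, 30 x 360 x 30 mm, holding two chrome square-drive adapters that rise to 77 mm; origin at the centre of its underside.

How it is judged:
At the end, for the whole second after the job is handed in: Stop block upright (0.1 rad) on the bench, off the bed. Each plate still in a bay, centre within 3 mm of home along and across the bed, 4 mm in height, square within 0.05 rad; its bay's stud stays pushed in (over about 5 mm) with its arm in line with the plate's long side within 0.17 rad (((x of plate_square_center in the frame of bay0 between -0.003 and 0.003 m and y of plate_square_center in the frame of bay0 between -0.003 and 0.003 m and z of plate_square_center in the frame of bay0 between -0.004 and 0.004 m and angle between the x axis of plate_square_center and the x axis of bay0, either way round below 0.05 rad and angle between the x axis of stud0_knob and the x axis of plate_square_center, either way round below 0.17 rad and z of stud0_knob in the frame of plate_square_center below 0.0045 m) or (x of plate_square_center in the frame of bay1 between -0.003 and 0.003 m and y of plate_square_center in the frame of bay1 between -0.003 and 0.003 m and z of plate_square_center in the frame of bay1 between -0.004 and 0.004 m and angle between the x axis of plate_square_center and the x axis of bay1, either way round below 0.05 rad and angle between the x axis of stud1_knob and the x axis of plate_square_center, either way round below 0.17 rad and z of stud1_knob in the frame of plate_square_center below 0.0045 m) or (x of plate_square_center in the frame of bay2 between -0.003 and 0.003 m and y of plate_square_center in the frame of bay2 between -0.003 and 0.003 m and z of plate_square_center in the frame of bay2 between -0.004 and 0.004 m and angle between the x axis of plate_square_center and the x axis of bay2, either way round below 0.05 rad and angle between the x axis of stud2_knob and the x axis of plate_square_center, either way round below 0.17 rad and z of stud2_knob in the frame of plate_square_center below 0.0045 m)) and ((x of plate_hex_center in the frame of bay0 between -0.003 and 0.003 m and y of plate_hex_center in the frame of bay0 between -0.003 and 0.003 m and z of plate_hex_center in the frame of bay0 between -0.004 and 0.004 m and angle between the x axis of plate_hex_center and the x axis of bay0, either way round below 0.05 rad and angle between the x axis of stud0_knob and the x axis of plate_hex_center, either way round below 0.17 rad and z of stud0_knob in the frame of plate_hex_center below 0.0045 m) or (x of plate_hex_center in the frame of bay1 between -0.003 and 0.003 m and y of plate_hex_center in the frame of bay1 between -0.003 and 0.003 m and z of plate_hex_center in the frame of bay1 between -0.004 and 0.004 m and angle between the x axis of plate_hex_center and the x axis of bay1, either way round below 0.05 rad and angle between the x axis of stud1_knob and the x axis of plate_hex_center, either way round below 0.17 rad and z of stud1_knob in the frame of plate_hex_center below 0.0045 m) or (x of plate_hex_center in the frame of bay2 between -0.003 and 0.003 m and y of plate_hex_center in the frame of bay2 between -0.003 and 0.003 m and z of plate_hex_center in the frame of bay2 between -0.004 and 0.004 m and angle between the x axis of plate_hex_center and the x axis of bay2, either way round below 0.05 rad and angle between the x axis of stud2_knob and the x axis of plate_hex_center, either way round below 0.17 rad and z of stud2_knob in the frame of plate_hex_center below 0.0045 m)) and ((x of plate_round_center in the frame of bay0 between -0.003 and 0.003 m and y of plate_round_center in the frame of bay0 between -0.003 and 0.003 m and z of plate_round_center in the frame of bay0 between -0.004 and 0.004 m and angle between the x axis of plate_round_center and the x axis of bay0, either way round below 0.05 rad and angle between the x axis of stud0_knob and the x axis of plate_round_center, either way round below 0.17 rad and z of stud0_knob in the frame of plate_round_center below 0.0045 m) or (x of plate_round_center in the frame of bay1 between -0.003 and 0.003 m and y of plate_round_center in the frame of bay1 between -0.003 and 0.003 m and z of plate_round_center in the frame of bay1 between -0.004 and 0.004 m and angle between the x axis of plate_round_center and the x axis of bay1, either way round below 0.05 rad and angle between the x axis of stud1_knob and the x axis of plate_round_center, either way round below 0.17 rad and z of stud1_knob in the frame of plate_round_center below 0.0045 m) or (x of plate_round_center in the frame of bay2 between -0.003 and 0.003 m and y of plate_round_center in the frame of bay2 between -0.003 and 0.003 m and z of plate_round_center in the frame of bay2 between -0.004 and 0.004 m and angle between the x axis of plate_round_center and the x axis of bay2, either way round below 0.05 rad and angle between the x axis of stud2_knob and the x axis of plate_round_center, either way round below 0.17 rad and z of stud2_knob in the frame of plate_round_center below 0.0045 m)) and linear speed of each of plate_square, plate_hex, plate_round, stop_block below 0.02 m/s and height (world z) of stop_block_center below 0.025 m and angle between stop_block_center's own z axis and vertical below 0.1 rad); the robot touches nothing.
It fails at once if the bit socket is displaced by more than 20 mm (distance of bit_socket from where it was at the start of the episode above 0.02 m).
It fails at once if the drive plug is displaced by more than 20 mm (distance of drive_plug from where it was at the start of the episode above 0.02 m).
Of plate_square, plate_hex, plate_round only 2 to 3 are there at a start; the rules pass over those that are not, and their reading is None.
At some moment in a run one of plate_square, plate_hex, plate_round may be knocked a few centimetres aside while the robot is not near it.
It also fails if it takes over 210 s, if anything falls off the work surface, if the arm or the gripper's body presses on something with over 40 N, if the wrist force passes 120 N, or if a joint passes its speed limit or range.

## Robot

A 7-joint arm with a two-finger parallel gripper is mounted at the origin on the work surface. World frame = base frame: x ahead of the robot, y to its left, z up, the work surface at z = 0. Lengths are in m, angles in rad, forces in N, time in s.
With the tool pointing down it reaches from about 0.35 to 0.9 m from the base axis. Payload 8.1 kg.
Tool frame: the origin (TCP) lies on the centre line of the jaws, within the pads' length; the fingertips stand 19 mm ahead of it and the grasp point (between the pads) is the TCP; z points along the fingers, y is the direction in which the jaws open and shut (so a half turn about z gives the same grasp; the last joint's range is limited). The gripper opens to 92 mm and grips with 3 to 60 N. Pads are 19 mm wide; open, the fingers measure 130 mm over their backs; the gripper's body (75 mm by 190 mm) begins 47 mm behind the grasp point.
Start: joints at [1.221, 0.434, 0.025, 1.573, -0.012, 1.134, -0.075], TCP at [0.153, -0.606, 0.246] pointing down, gripper open.
Joint ranges: [-2.62, 2.62], [-0.44, 2.09], [-1.27, 1.32], [0.08, 2.57], [-1.32, 4.46], [0.12, 2], [-2.74, 2.74]. Speed limits (rad/s): [2.22, 2.22, 3.01, 3.01, 3.14, 3.14, 3.14].

## Interface

Orientations are given as a rotation vector (axis times angle).
In Python, from cell import monitor, imaging, workorder, outline_of gives the robot as it stands.
- The arm moves only by the tool move_arm, never from a script. Its argument "series" is a list of rows, each a list of 6 numbers: the shift along the world's x, y, z in cm, then the turn, a rotation vector about the world's x, y, z in degrees. A call has 1 to 8 rows; each row shifts and turns the commanded pose from where the row before left it; what a row does not reach is not made up. A row lasts 1/10 s, in which the tool goes at most 50 mm and 8.59 degrees, less where a joint would pass 70% of its speed; a pose out of reach is approached as far as the arm can. A call with a gripper value outside its range is refused whole. "grip" is the opening, from 0 (shut) to 1 (fully open), set as the call begins (left out, the last holds). The fingers move at their own pace and stop on an object; "force" is the grip in N (left out, the last holds). Time passes only in rows, so rows that do not move let the fingers close. It gives the time, the measured TCP pose, the force and the opening at its end, in the units of the state.
- monitor.observe(): the state, without advancing time (a new reading comes with each control period).
- imaging.get_image(name): name is "scene" or "top" or "wrist"; returns a dict with "color" (384x512x3 uint8, red, green, blue), "fx", "fy", "cx", "cy" (pixels), "rvec" (rotation vector, rad) and "tvec" (3), from world to camera coordinates, as OpenCV has them; the wrist camera has in their place "mount" (4x4, takes a point from camera to tool coordinates, whose origin is the TCP and whose axes are the flange's). Camera axes: x right, y down, z forward; pixel columns grow to the right and rows downward; lengths in m; the calibration is good to about 2 mm. A picture is of the moment at which its call begins: read the wrist's pose just before it. There is no depth.
- workorder.sign_off(): hands the job in, once; it reports no verdict.
Trained networks look in the newest picture that a camera, given by its name, has taken for a name from the list of things; names that differ only in an ending like _2 or _b are one class to them, and where a whole thing is asked for, a point or a joint stands for the part that bears it (a point fixed in the world has none). Each returns a list of dicts, best first, with "p" (0 to 1); they miss things now and then, are a little off and sometimes report something else, mostly with a low value. They report only what shows in the picture. A call takes as long as a camera call.
- outline_of(camera, thing): "mask" (384x512 bool, what is visible of it) and "rect" ([left, top, width, height] in pixels, round what is visible of it).
The state is a dict: "clock": time; "joints": joint angles; "dq": joint speeds; "joint_efforts": joint torques, N m; "position": TCP position; "ee_rot": TCP orientation; "force": force on the tool from outside, world axes, zero at the start; "ft_torque": the same for the moment, N m; "width": opening from 0.0 (shut) to 1.0 (fully open).
Only numpy, scipy, OpenCV 4.12 (cv2) and the standard library are available. Lean on these libraries where they do the work, as an engineer would, in place of code of your own. Each camera call takes 0.05 s, during which the arm holds its last target. There are 200 camera calls.

## Working session

There is one attempt and no reset: what is moved stays moved. The work goes in short steps, Python scripts to look and compute and a tool call to move; the robot and the scene stay as the last step left them, time stands still between calls to the robot, and variables do not carry over. Pictures are saved under pics/ and viewed, about 12 in all and at most 16, crops included, and the job is handed in when it is done.

Besides the shell and the picture viewer there is one more tool, called after "Call:" by a JSON object that holds its "name" and its "arguments". move_arm: Moves the arm, as the interface text tells. Its arguments: {"type":"object","properties":{"series":{"type":"array"},"grip":{"type":"number"},"force":{"type":"number"}},"required":["series"]}

```bash
ls; mkdir -p pics; cat > h.py <<'E'
import numpy as np, cv2
from scipy.spatial.transform import Rotation as R
from cell import monitor, imaging, workorder, outline_of
def save(n,im): cv2.imwrite(f'pics/{n}.png',cv2.cvtColor(im,cv2.COLOR_RGB2BGR))
E
python3 - <<'E'
from h import *
s=monitor.observe(); print(s)
t=imaging.get_image('top'); c=imaging.get_image('scene')
for i in (t,c): print({k:v for k,v in i.items() if k!='color'})
save('top0',t['color']); save('scene0',c['color'])
for n in ['bed','plate_square','plate_hex','plate_round','stop_block','bit_socket','drive_plug','stud0_knob','stud1_knob','magnet_strip']:
    print(n,[(round(d['p'],2),d['rect']) for d in outline_of('top',n)])
w=imaging.get_image('wrist');print(w['mount'],w['fx'],w['cx'],w['cy'])
E
```

```text
pics
{'clock': 0.0, 'joints': array([ 1.22137651,  0.43521932,  0.02496796,  1.57404854, -0.01160932,
        1.13400781, -0.0750774 ]), 'dq': array([-0.00081023, -0.00234735, -0.00118996,  0.00114939,  0.00066449,
       -0.00048018, -0.00037064]), 'joint_efforts': array([-9.40286809e-04, -6.67860103e+01,  9.84364562e-01, -3.14469230e+01,
       -6.06269413e-02,  4.26395237e-02,  9.55067731e-05]), 'position': array([ 0.15254275, -0.60562348,  0.24496595]), 'ee_rot': array([-3.11621516e+00, -3.86463215e-01,  4.97696498e-04]), 'force': array([-0.00257895, -0.3244663 ,  0.56126296]), 'ft_torque': array([0.01519532, 0.01890748, 0.0120573 ]), 'width': 1.0018168434725696}
{'fx': 365.3630935407107, 'fy': 365.3630935407107, 'cx': 251.0354930695518, 'cy': 188.6825931423973, 'rvec': array([ 2.12289731, -2.17622357,  0.145949  ]), 'tvec': array([0.11195842, 0.61948127, 1.00548899])}
{'fx': 346.885696353759, 'fy': 346.885696353759, 'cx': 255.7316845544804, 'cy': 188.99389933720772, 'rvec': array([ 0.98241219,  2.50307356, -1.01653359]), 'tvec': array([ 0.41222069, -0.29452534,  1.32147348])}
be
[... 280 characters left out ...]
150.9, 180.7, 10.7, 12.5])]
bit_socket [(0.65, [151.0, 179.1, 16.3, 13.2])]
drive_plug [(0.69, [125.2, 207.5, 13.7, 15.1]), (0.47, [261.6, 198.2, 20.0, 7.8]), (0.36, [223.6, 197.8, 16.9, 7.1])]
stud0_knob [(0.51, [354.1, 231.2, 35.9, 35.9])]
stud1_knob [(0.2, [270.3, 172.0, 18.9, 20.4])]
magnet_strip [(0.8, [223.5, 117.2, 120.9, 22.0]), (0.46, [351.5, 227.6, 37.2, 34.0])]
[[-3.30176796e-04 -9.52228897e-01 -3.05385032e-01  8.34081906e-02]
 [ 9.99999940e-01 -2.83344924e-04 -1.97676852e-04 -7.45832411e-04]
 [ 1.01704312e-04 -3.05385079e-01  9.52228934e-01 -1.39638017e-01]
 [ 0.00000000e+00  0.00000000e+00  0.00000000e+00  1.00000000e+00]] 346.29301663874844 251.38805657620904 188.85717386116127
```

```bash
python3 - <<'E'
from h import *
a=cv2.imread('pics/top0.png')[100:300,100:420]
cv2.imwrite('pics/top0c.png',cv2.resize(a,None,fx=2.5,fy=2.5,interpolation=cv2.INTER_CUBIC))
E
```

```text
(no output)
```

View pics/top0c.png

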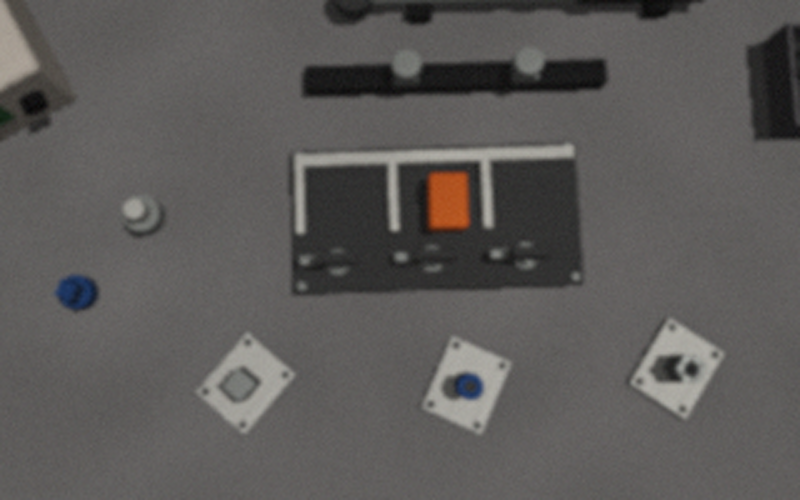

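View pics/scene0.png

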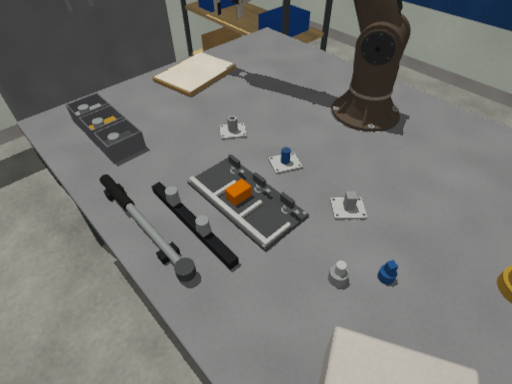

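All three plates are there: square at (199,253) in the full top image, round at (286,253) and hex at (370,247). The block is in bay1, and the bystanders are off to the +y side. Next I measure poses.

```bash
cat >> h.py <<'E'
def onplane(im,uv,z):
    """pixel -> world point at height z"""
    K=np.array([[im['fx'],0,im['cx']],[0,im['fy'],im['cy']],[0,0,1]])
    if 'rvec' in im: Rm=R.from_rotvec(im['rvec']).as_matrix(); C=-Rm.T@im['tvec']; A=Rm.T
    else:
        T=np.eye(4); T[:3,:3]=R.from_rotvec(im['s']['ee_rot']).as_matrix(); T[:3,3]=im['s']['position']; T=T@im['mount']; A=T[:3,:3]; C=T[:3,3]
    d=A@np.linalg.inv(K)@np.array([*uv,1.]); return C+d*(z-C[2])/d[2]
def wrist():
    s=monitor.observe(); im=imaging.get_image('wrist'); im['s']=s; return im
def tool():
    s=monitor.observe(); m=R.from_rotvec(s['ee_rot']).as_matrix()
    print('t',round(s['clock'],2),'pos',s['position'].round(4),'jaw yaw',np.degrees(np.arctan2(m[1,1],m[0,1])).round(1),'tilt',np.degrees(np.arccos(-m[2,2])).round(2),'F',s['force'].round(1),'w',round(s['width'],3),'q',s['joints'].round(2)); return s
def plate_rect(im,uv,z=.010,half=45,thr=None):
    """bright plate around pixel uv: centre, long-side yaw, sides from a min-area rectangle in the world plane"""
    g=cv2.cvtColor(im['color'],cv2.COLOR_RGB2GRAY); u,v=map(int,uv); x0,y0=max(u-half,0),max(v-half,0)
    sub=g[y0:v+half,x0:u+half]; t,_=cv2.threshold(sub,0,255,cv2.THRESH_OTSU)
    m=(sub>(thr or t)).astype(np.uint8); cs,_=cv2.findContours(m,cv2.RETR_EXTERNAL,cv2.CHAIN_APPROX_NONE)
    c=max(cs,key=cv2.contourArea)[:,0]+[x0,y0]
    w=np.array([onplane(im,p,z)[:2] for p in c])
    (cx,cy),(a,b),th=cv2.minAreaRect((w*1000).astype(np.float32))
    if a<b: a,b,th=b,a,th+90
    return np.round([cx,cy,(th+90)%180-90,a,b],1)
E
python3 - <<'E'
from h import *
tool(); t=imaging.get_image('top')
f=lambda x,y:((x+.5)/2.5-.5+100,(y+.5)/2.5-.5+100)
for n,p in dict(sq=(247,383),rd=(467,385),hx=(678,368)).items(): print(n,plate_rect(t,f(*p),half=28))
P=dict(BL=((294,293),.012),BR=((582,283),.012),TR=((574,145),.024),TL=((294,154),.024),block=((448,200),.052),socket=((142,213),.03),plug=((76,292),.03),k2=((315,262),.05))
for n,(p,z) in P.items(): print(n,(onplane(t,f(*p),z)*1000).round(0))
E
```

```text
t 0.65 pos [ 0.1527 -0.6061  0.2458] jaw yaw -75.9 tilt 0.0 F [-0.2  0.1  0.6] w 0.999 q [ 1.22  0.43  0.03  1.57 -0.01  1.13 -0.08]
sq [443.4 255.3 -41.6  90.2  75.5]
rd [435.4  -0.9 -25.3  90.8  74.8]
hx [ 448.6 -245.1  -34.4   90.3   75.1]
BL [546. 197.  12.]
BR [ 549. -140.   12.]
TR [ 711. -137.   24.]
TL [709. 194.  24.]
block [645.  16.  52.]
socket [642. 371.  30.]
plug [552. 446.  30.]
k2 [578. 169.  50.]
```

Call:
{"name": "move_arm", "arguments": {"series": [[2.8, 3.5, 0.2, 0, 0, -0.8], [2.8, 3.5, 0.2, 0, 0, -0.8], [2.8, 3.5, 0.2, 0, 0, -0.8], [2.8, 3.5, 0.2, 0, 0, -0.8], [2.8, 3.5, 0.2, 0, 0, -0.8], [2.8, 3.5, 0.2, 0, 0, -0.8], [2.8, 3.5, 0.2, 0, 0, -0.8], [2.8, 3.5, 0.2, 0, 0, -0.8]]}}

```text
clock: 1.5
position: [0.3776, -0.3246, 0.2622]
ee_rot: [3.134, 0.211, 0.001]
force: [0.9, -0.1, 0.0]
width: 0.994
```

Call:
{"name": "move_arm", "arguments": {"series": [[2.8, 3.5, 0.2, 0, 0, -0.8], [2.8, 3.5, 0.2, 0, 0, -0.8], [2.8, 3.5, 0.2, 0, 0, -0.8], [2.8, 3.5, 0.2, 0, 0, -0.8], [2.8, 3.5, 0.2, 0, 0, -0.8], [2.8, 3.5, 0.2, 0, 0, -0.8], [2.8, 3.5, 0.2, 0, 0, -0.8], [2.8, 3.5, 0.2, 0, 0, -0.8]]}}

```text
clock: 2.3
position: [0.6016, -0.0446, 0.278]
ee_rot: [3.141, 0.035, 0.001]
force: [0.8, 0.3, -0.3]
width: 1.001
```

Call:
{"name": "move_arm", "arguments": {"series": [[2.8, 3.7, 0.2, 0, 0, -0.8], [2.8, 3.7, 0.2, 0, 0, -0.5], [0, 0, 0, 0, 0, 0], [0, 0, 0, 0, 0, 0]]}}

```text
clock: 2.7
position: [0.6569, 0.0293, 0.2812]
ee_rot: [-3.141, -0.005, 0.001]
force: [-0.5, -0.9, -0.7]
width: 1.0
```

```bash
python3 - <<'E'
from h import *
tool(); w=wrist(); save('w1',w['color']); np.save('w1.npy',w,allow_pickle=True)
E
```

```text
t 2.7 pos [0.6569 0.0293 0.2812] jaw yaw -89.8 tilt 0.04 F [-0.5 -0.9 -0.7] w 1.0 q [ 0.04  0.48 -0.25  1.42  0.12  1.26 -1.79]
```

View pics/w1.png

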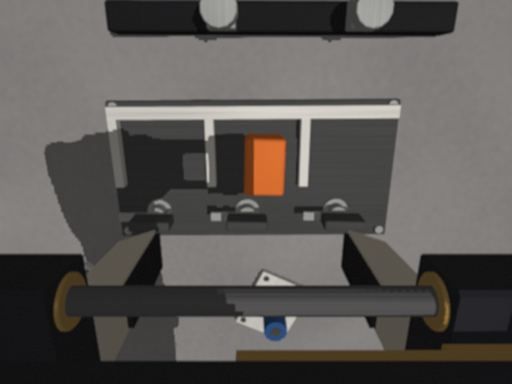

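The wrist view shows the bed squarely: long fence at v≈112, cross fences at u≈115, 210 and 304, block at (268,165), bars at v≈220. Now I fit the bed pose from the fence edges.

```bash
python3 - <<'E'
from h import *
w=np.load('w1.npy',allow_pickle=True).item(); g=cv2.GaussianBlur(cv2.cvtColor(w['color'],cv2.COLOR_RGB2GRAY),(0,0),.8).astype(float)
def edge(line):  # strongest falling edge, subpixel
    d=-np.gradient(line); i=int(np.argmax(d)); i=min(max(i,1),len(d)-2); a,b,c=d[i-1:i+2]; return i+.5*(a-c)/(a-2*b+c+1e-9)
L=[onplane(w,(u,105+edge(g[105:130,u])),.024) for u in list(range(130,200,5))+list(range(222,290,6))+list(range(318,385,5))]
L=np.array(L)*1000; p=np.polyfit(L[:,1],L[:,0],1); print('long face x = %.2f + %.5f*y'%(p[1],p[0]),'rms',np.std(L[:,0]-np.polyval(p,L[:,1])).round(2))
# bay0 cross right edge; others left edge
R_=np.array([onplane(w,(300+edge(g[v,300:325]),v),.024) for v in range(128,182,4)])*1000
print('bay0 face',np.polyfit(R_[:,0]-650,R_[:,1],1).round(4))
for n,u0,u1 in (('bay1 left',195,212),('bay2 left',100,118)):
    M=np.array([onplane(w,(u1-1-edge(g[v,u0:u1][::-1]),v),.024) for v in range(128,182,4)])*1000
    print(n,np.polyfit(M[:,0]-650,M[:,1],1).round(4),M[:,1].round(1))
# block
hsv=cv2.cvtColor(w['color'],cv2.COLOR_RGB2HSV); m=((hsv[...,0]<15)&(hsv[...,1]>180)&(hsv[...,2]>190)).astype(np.uint8)
c=max(cv2.findContours(m,0,1)[0],key=cv2.contourArea)[:,0]; q=np.array([onplane(w,k,.052)[:2]*1000 for k in c],np.float32); print('block',cv2.minAreaRect(q))
E
```

```text
long face x = 695.92 + -0.00881*y rms 0.07
bay0 face [ 9.30000e-03 -3.67247e+01]
bay1 left [2.20000e-03 8.43015e+01] [84.3 84.4 84.4 84.6 84.2 84.2 84.2 84.5 84.4 84.2 84.1 84.2 84.3 84.4]
bay2 left [7.20000e-03 1.94124e+02] [194.3 194.1 194.5 194.3 194.4 194.2 194.2 194.2 194.1 194.1 194.  194.1
 193.9 193.8]
block ((645.5598754882812, 11.16535758972168), (59.90751647949219, 32.500492095947266), 0.15960046648979187)
```

Call:
{"name": "move_arm", "arguments": {"series": [[-0.3, -0.3, -4.5, 0, 0, 0], [-0.3, -0.3, -4.5, 0, 0, 0], [-0.3, -0.3, -4.5, 0, 0, 0], [-0.3, -0.3, -4.5, 0, 0, 0], [0, 0, -3.0, 0, 0, 0], [0, 0, -2.5, 0, 0, 0], [0, 0, 0, 0, 0, 0]], "grip": 1}}

```text
clock: 3.45
position: [0.6439, 0.0135, 0.0451]
ee_rot: [3.14, -0.003, -0.002]
force: [-0.3, 0.6, -0.5]
width: 1.004
```

Call:
{"name": "move_arm", "arguments": {"series": [[0, 0, 0, 0, 0, 0], [0, 0, 0, 0, 0, 0], [0, 0, 0, 0, 0, 0], [0, 0, 0, 0, 0, 0], [0, 0, 0, 0, 0, 0], [0, 0, 0, 0, 0, 0], [0, 0, 0, 0, 0, 0]], "grip": 0, "force": 20}}

```text
clock: 4.15
position: [0.6447, 0.0159, 0.0468]
ee_rot: [3.141, 0.001, 0.0]
force: [0.5, 0.6, 1.7]
width: 0.491
```

Call:
{"name": "move_arm", "arguments": {"series": [[0, 0, 3.5, 0, 0, 0], [0, 0, 4, 0, 0, 0], [0, -2, 3, 0, 0, 0], [-0.3, -4, 0, 0, 0, 0], [-0.3, -4, 0, 0, 0, 0], [-0.3, -4, 0, 0, 0, 0], [-0.3, -4, 0, 0, 0, 0], [-0.3, -4, 0, 0, 0, 0]]}}

```text
clock: 4.95
position: [0.6291, -0.2056, 0.1515]
ee_rot: [-3.142, -0.001, 0.001]
force: [0.6, 0.2, -2.0]
width: 0.491
```

Call:
{"name": "move_arm", "arguments": {"series": [[0, -3, -2, 0, 0, 0], [0, -1.6, -3, 0, 0, 0], [0, 0, -3, 0, 0, 0], [0, 0, -2, 0, 0, 0], [0, 0, -1, 0, 0, 0], [0, 0, -0.4, 0, 0, 0], [0, 0, 0, 0, 0, 0], [0, 0, 0, 0, 0, 0]]}}

```text
clock: 5.75
position: [0.6305, -0.2501, 0.0389]
ee_rot: [3.141, 0.001, 0.003]
force: [0.3, 0.8, -1.1]
width: 0.493
```

Call:
{"name": "move_arm", "arguments": {"series": [[0, 0, -0.4, 0, 0, 0], [0, 0, 0, 0, 0, 0]]}}

```text
clock: 5.95
position: [0.6307, -0.2503, 0.0348]
ee_rot: [3.141, 0.001, 0.004]
force: [1.9, -0.2, 1.1]
width: 0.486
```

Call:
{"name": "move_arm", "arguments": {"series": [[0, 0, 0, 0, 0, 0], [0, 0, 0, 0, 0, 0], [0, 0, 2, 0, 0, 0], [0, 0, 4, 0, 0, 0], [0, 0, 5, 0, 0, 0], [-1, 0, 5, 0, 0, -7], [-4, 0, 0, 0, 0, -7], [-4, 0, 0, 0, 0, -7]], "grip": 0.8}}

```text
clock: 6.75
position: [0.5402, -0.25, 0.1946]
ee_rot: [3.088, -0.578, 0.006]
force: [-0.9, -0.7, -0.9]
width: 0.8
```

Call:
{"name": "move_arm", "arguments": {"series": [[-4, 0, 0, 0, 0, -7], [-4, 0.2, 0, 0, 0, -6.6], [-1.2, 0.3, 0, 0, 0, 0], [0, 0, 0, 0, 0, 0], [0, 0, 0, 0, 0, 0]]}}

```text
clock: 7.25
position: [0.4492, -0.245, 0.1932]
ee_rot: [-3.0, 0.93, -0.003]
force: [0.7, -0.1, 0.7]
width: 0.796
```

```bash
python3 - <<'E'
from h import *
tool(); w=wrist(); save('w2',w['color']); t=imaging.get_image('top'); np.save('w2.npy',w,allow_pickle=True)
for uv in ((199,253),(286,253),(370,247)): print(plate_rect(t,uv,half=28))
for c in ('wrist','top'):
  for n in ('plate_hex','stop_block'): print(c,n,[(round(d['p'],2),np.round(d['rect'])) for d in outline_of(c,n)][:2])
E
```

```text
t 7.25 pos [ 0.4492 -0.245   0.1932] jaw yaw -124.5 tilt 0.09 F [ 0.7 -0.1  0.7] w 0.796 q [ 0.48  0.31 -0.1   1.91  0.04  0.92 -1.82]
[443.2 255.  -41.6  90.2  75. ]
[439.6   7.9 -25.4  91.8  57.5]
[ 450.  -241.2   -1.4  157.2  156.1]
wrist plate_hex [(0.69, array([214., 121.,  79.,  91.])), (0.63, array([101.,   2.,  76.,  39.]))]
wrist stop_block [(0.86, array([101.,   0.,  78.,  38.]))]
top plate_hex [(0.9, array([352., 230.,  29.,  37.]))]
top stop_block [(0.81, array([362., 174.,  18.,  20.])), (0.68, array([218., 157., 120.,  62.]))]
```

View pics/w2.png

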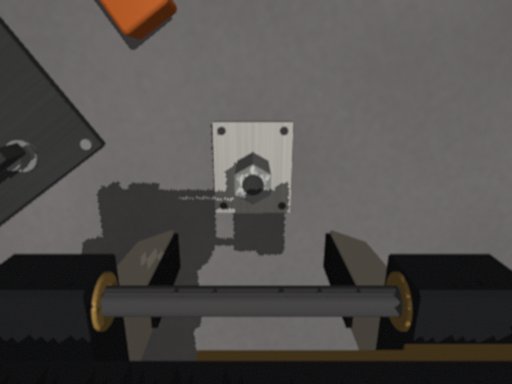

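Block stands upright on the bench at the top left. The hex plate is square to the jaws, u 213–292 and v 122–213, with its drive at (253,183). I check the offset numerically.

```bash
python3 - <<'E'
from h import *
w=np.load('w2.npy',allow_pickle=True).item()
for uv in ((213,122),(292,122),(213,213),(292,213),(252.5,167.5)): print((onplane(w,uv,.010)*1000).round(1))
print((onplane(w,(252.5,184),.060)*1000).round(1))
E
```

```text
[ 506.1 -240.1   10. ]
[ 464.9 -300.1   10. ]
[ 433.6 -186.6   10. ]
[ 388.8 -251.8   10. ]
[ 449.9 -245.7   10. ]
[ 448.8 -244.9   60. ]
```

Call:
{"name": "move_arm", "arguments": {"series": [[0, 0, -4, 0, 0, 0], [0, 0, -4, 0, 0, 0], [0, 0, -4, 0, 0, 0], [0, 0, -2.5, 0, 0, 0], [0, 0, -1, 0, 0, 0], [0, 0, 0, 0, 0, 0]]}}

```text
clock: 8.15
position: [0.4475, -0.2447, 0.0367]
ee_rot: [-3.0, 0.933, 0.004]
force: [-0.0, 0.0, 0.2]
width: 0.8
```

Call:
{"name": "move_arm", "arguments": {"series": [[0, 0, 0, 0, 0, 0], [0, 0, 0, 0, 0, 0], [0, 0, 0, 0, 0, 0], [0, 0, 0, 0, 0, 0], [0, 0, 0, 0, 0, 0], [0, 0, 0, 0, 0, 0], [0, 0, 0, 0, 0, 0], [0, 0, 2, 0, 0, 0]], "grip": 0, "force": 40}}

```text
clock: 8.95
position: [0.446, -0.2442, 0.0559]
ee_rot: [-2.999, 0.933, 0.008]
force: [-1.1, 0.7, -5.8]
width: 0.323
```

Call:
{"name": "move_arm", "arguments": {"series": [[0, 0, 4, 0, 0, 0], [0, 0, 4, 0, 0, 0], [2.8, 2.3, 0.5, 0, 0, 5], [2.8, 2.3, 0, 0, 0, 5], [2.8, 2.3, 0, 0, 0, 5], [2.8, 2.3, 0, 0, 0, 5], [2.8, 2.3, 0, 0, 0, 5], [2.8, 2.3, 0, 0, 0, 5]]}}

```text
clock: 9.75
position: [0.616, -0.106, 0.1418]
ee_rot: [-3.139, 0.12, 0.003]
force: [0.5, 0.5, -5.0]
width: 0.327
```

Call:
{"name": "move_arm", "arguments": {"series": [[2.8, 2.6, 0, 0, 0, 5], [0, 0, 0, 0, 0, 0], [0, 0, 0, 0, 0, 0]]}}

```text
clock: 10.05
position: [0.6434, -0.0799, 0.1414]
ee_rot: [-3.141, -0.014, 0.004]
force: [-0.9, -1.0, -5.7]
width: 0.323
```

```bash
python3 - <<'E'
from h import *
tool()
E
```

```text
t 10.05 pos [ 0.6434 -0.0799  0.1414] jaw yaw -89.5 tilt 0.14 F [-0.9 -1.  -5.7] w 0.323 q [ 0.21  0.58 -0.26  1.61  0.17  0.97 -1.67]
```

Call:
{"name": "move_arm", "arguments": {"series": [[0, 0, -3, 0, 0, 0], [0, 0, -3, 0, 0, 0], [0, 0, -2, 0, 0, 0], [0, 0, -0.8, 0, 0, 0], [0, 0, -0.3, 0, 0, 0], [0, 0, 0, 0, 0, 0], [0, 0, 0, 0, 0, 0]]}}

```text
clock: 10.75
position: [0.6445, -0.0814, 0.053]
ee_rot: [3.141, 0.011, 0.003]
force: [0.4, -0.6, -4.7]
width: 0.323
```

Call:
{"name": "move_arm", "arguments": {"series": [[0, 0, -0.1, 0, 0, 0], [0, 0, 0, 0, 0, 0]]}}

```text
clock: 10.95
position: [0.6442, -0.0811, 0.0515]
ee_rot: [3.141, 0.012, 0.002]
force: [-0.3, -0.3, -4.6]
width: 0.326
```

Call:
{"name": "move_arm", "arguments": {"series": [[0, 0, -0.1, 0, 0, 0], [0, 0, -0.1, 0, 0, 0], [0, 0, 0, 0, 0, 0]]}}

```text
clock: 11.25
position: [0.6442, -0.0811, 0.0501]
ee_rot: [3.141, 0.012, 0.001]
force: [-3.1, 0.1, 7.2]
width: 0.326
```

Call:
{"name": "move_arm", "arguments": {"series": [[0, 0.3, 0, 0, 0, 0], [0, 0.2, 0, 0, 0, 0], [0, 0.1, 0, 0, 0, 0], [0, 0, 0, 0, 0, 0]]}}

```text
clock: 11.65
position: [0.6451, -0.0762, 0.0501]
ee_rot: [3.14, 0.011, 0.004]
force: [-0.1, -4.6, 5.1]
width: 0.329
```

Call:
{"name": "move_arm", "arguments": {"series": [[0.3, 0, 0, 0, 0, 0], [0.2, 0, 0, 0, 0, 0], [0, 0, 0, 0, 0, 0]]}}

```text
clock: 11.95
position: [0.6486, -0.0756, 0.0501]
ee_rot: [3.141, 0.011, -0.0]
force: [-6.9, -2.3, 11.3]
width: 0.322
```

Call:
{"name": "move_arm", "arguments": {"series": [[0, 0.1, 0.05, 0, 0, 0], [0, 0.1, 0, 0, 0, 0], [0, 0, 0, 0, 0, 0]]}}

```text
clock: 12.25
position: [0.6492, -0.0744, 0.0501]
ee_rot: [3.14, 0.011, 0.001]
force: [-3.3, -5.3, 7.2]
width: 0.324
```

Call:
{"name": "move_arm", "arguments": {"series": [[0.1, 0, 0, 0, 0, 0], [0.1, 0, 0, 0, 0, 0], [0, 0, 0, 0, 0, 0]]}}

```text
clock: 12.55
position: [0.6496, -0.0744, 0.0501]
ee_rot: [3.14, 0.01, -0.004]
force: [-9.6, -5.6, 14.1]
width: 0.322
```

Call:
{"name": "move_arm", "arguments": {"series": [[0.1, 0.1, 0, 0, 0, 0], [0, 0, 0, 0, 0, 0]]}}

```text
clock: 12.75
position: [0.6499, -0.0743, 0.0502]
ee_rot: [3.139, 0.01, -0.006]
force: [-14.1, -7.0, 16.9]
width: 0.328
```

Call:
{"name": "move_arm", "arguments": {"series": [[0, 0.1, 0, 0, 0, 0], [0, 0.1, 0, 0, 0, 0], [0, 0, 0, 0, 0, 0]]}}

```text
clock: 13.05
position: [0.6499, -0.0743, 0.0502]
ee_rot: [3.137, 0.008, -0.005]
force: [-12.4, -11.5, 17.5]
width: 0.323
```

Call:
{"name": "move_arm", "arguments": {"series": [[0.1, 0.1, 0, 0, 0, 0], [0, 0, 0, 0, 0, 0]]}}

```text
clock: 13.25
position: [0.65, -0.0742, 0.0503]
ee_rot: [3.136, 0.007, -0.008]
force: [-17.3, -13.8, 20.7]
width: 0.328
```

```bash
python3 - <<'E'
from h import *
s=tool(); print(s['ft_torque'])
E
```

```text
t 13.25 pos [ 0.65   -0.0742  0.0503] jaw yaw -89.7 tilt 0.46 F [-17.3 -13.8  20.7] w 0.328 q [ 0.18  0.7  -0.23  1.66  0.21  0.81 -1.71]
[-2.47820922  3.10695274  0.22633972]
```

Call:
{"name": "move_arm", "arguments": {"series": [[0, 0, 0, 0, 0, 0], [0, 0, 0, 0, 0, 0], [0, 0, 0, 0, 0, 0], [0, 0, 3, 0, 0, 0], [0, 0, 4, 0, 0, 0], [0, 0, 5, 0, 0, 0], [-1, 0, 0, 0, 0, 8], [-1, 0, 0, 0, 0, 8]], "grip": 0.5}}

```text
clock: 14.05
position: [0.6343, -0.0678, 0.1715]
ee_rot: [3.107, 0.459, 0.007]
force: [-0.3, -0.8, -0.8]
width: 0.502
```

Call:
{"name": "move_arm", "arguments": {"series": [[-1, 0, 0, 0, 0, 8], [-1, 0, 0, 0, 0, 8], [-1, 0, 0, 0, 0, 8], [-1, 0, 0, 0, 0, 8], [-1, 0, 0, 0, 0, 8], [0, 0, 0, 0, 0, 8], [0, 0, 0, 0, 0, 8], [0, 0, 0, 0, 0, 8]], "grip": 0.45}}

```text
clock: 14.85
position: [0.5833, -0.0682, 0.1695]
ee_rot: [2.392, 2.036, 0.002]
force: [0.7, -0.4, 0.4]
width: 0.449
```

Call:
{"name": "move_arm", "arguments": {"series": [[0, 0, 0, 0, 0, 8], [0, 0, 0, 0, 0, 2.5], [0, 0, 0, 0, 0, 0], [0, 0, 0, 0, 0, 0]]}}

```text
clock: 15.25
position: [0.5831, -0.0686, 0.1693]
ee_rot: [-2.204, -2.238, -0.001]
force: [-0.2, -0.2, 0.3]
width: 0.449
```

```bash
python3 - <<'E'
from h import *
tool(); w=wrist(); save('w3',w['color']); np.save('w3.npy',w,allow_pickle=True)
E
```

```text
t 15.25 pos [ 0.5831 -0.0686  0.1693] jaw yaw 0.9 tilt 0.04 F [-0.2 -0.2  0.3] w 0.449 q [ 0.49  0.54 -0.67  1.72  0.38  1.02 -0.3 ]
```

View pics/w3.png

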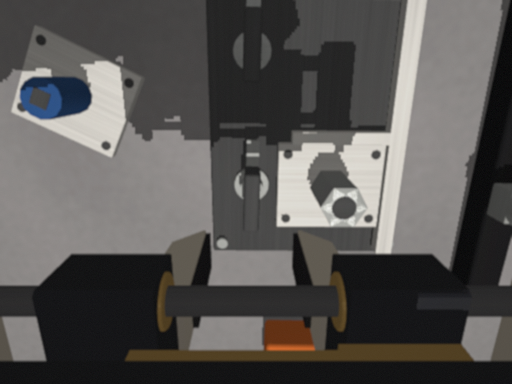

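Hex plate is seated, its right edge at u≈386 meeting the long fence and its top edge at v≈133 on the cross fence. The stud 0 bar is at u≈252, v 165–230, and the block stands at the bottom.

```bash
python3 - <<'E'
from h import *
w=np.load('w3.npy',allow_pickle=True).item()
for n,uv,z in (('bar',(252,200),.066),('barL',(246,215),.066),('barR',(258.5,215),.066),('bartop',(252,167),.066),('barbot',(252,230),.066),('stud',(252,184),.03),('BL',(276.5,226),.022),('BR',(378,227),.022),('TLp',(277,147),.022),('fenceR',(388,210),.024),('fenceTop',(402,20),.024)): print(n,(onplane(w,uv,z)*1000).round(1))
a=w['color'][110:250,200:420]; save('w3c',cv2.resize(cv2.convertScaleAbs(a,alpha=1.6,beta=20),None,fx=3.5,fy=3.5,interpolation=cv2.INTER_CUBIC))
E
```

```text
bar [583.7 -71.2  66. ]
barL [579.3 -83.3  66. ]
barR [588.8 -83.1  66. ]
bartop [583.3 -45.9  66. ]
barbot [584.  -95.6  66. ]
stud [583.7 -69.7  30. ]
BL [ 606.5 -111.4   22. ]
BR [ 698.2 -111.1   22. ]
TLp [604.3 -39.4  22. ]
fenceR [704.1 -93.8  24. ]
fenceTop [694.   58.3  24. ]
```

View pics/w3c.png

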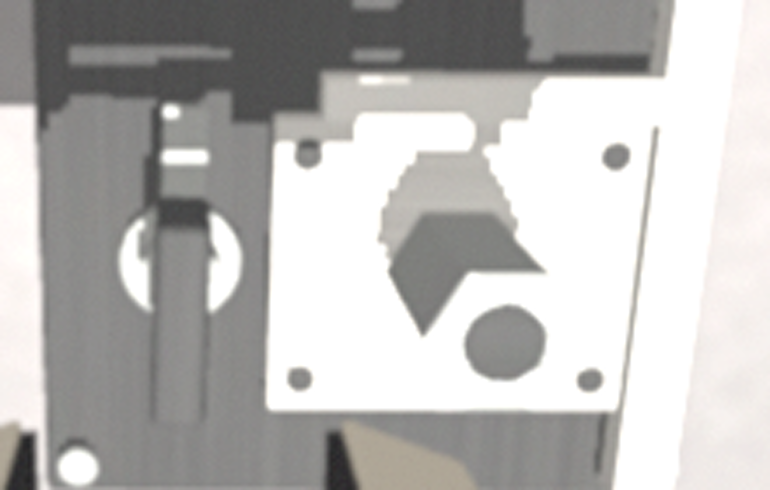

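Call:
{"name": "move_arm", "arguments": {"series": [[0, -0.6, -2, 0, 0, -0.4], [0, 0, -4, 0, 0, 0], [0, 0, -3, 0, 0, 0], [0, 0, -1.5, 0, 0, 0], [0, 0, -0.7, 0, 0, 0], [0, 0, 0, 0, 0, 0], [0, 0, 0, 0, 0, 0]]}}

```text
clock: 16.0
position: [0.5838, -0.0748, 0.0585]
ee_rot: [2.21, 2.231, 0.002]
force: [0.7, -0.4, 1.0]
width: 0.453
```

Call:
{"name": "move_arm", "arguments": {"series": [[0, 0, 0, 0, 0, 0], [0, 0, 0, 0, 0, 0], [0, 0, 0, 0, 0, 0], [0, 0, 0, 0, 0, 0], [0, 0, 0, 0, 0, 0], [0, 0, 0, 0, 0, 0]], "grip": 0, "force": 40}}

```text
clock: 16.6
position: [0.5831, -0.0751, 0.0575]
ee_rot: [2.211, 2.231, 0.0]
force: [-0.2, -0.7, 3.1]
width: 0.128
```

Call:
{"name": "move_arm", "arguments": {"series": [[0, 0, -0.3, 0, 0, 0], [0, 0, -0.3, 0, 0, 0], [0, 0, -0.3, 0, 0, 0], [0, 0, -0.1, 0, 0, 0], [0, 0, 0, 0, 0, 0]]}}

```text
clock: 17.1
position: [0.5832, -0.0751, 0.0484]
ee_rot: [2.21, 2.231, 0.0]
force: [-4.0, -1.6, 17.0]
width: 0.124
```

Call:
{"name": "move_arm", "arguments": {"series": [[0, 0, 0, 0, 0, -7.5], [0, 0, 0, 0, 0, -7.5], [0, 0, 0, 0, 0, -7.5], [0, 0, 0, 0, 0, -7.5], [0, 0, 0, 0, 0, -7.5], [0, 0, 0, 0, 0, -7.5]]}}

```text
clock: 17.7
position: [0.5831, -0.0751, 0.0484]
ee_rot: [2.899, 1.208, 0.001]
force: [-4.7, 0.1, 17.2]
width: 0.132
```

Call:
{"name": "move_arm", "arguments": {"series": [[0, 0, 0, 0, 0, -7.5], [0, 0, 0, 0, 0, -7.5], [0, 0, 0, 0, 0, -7.5], [0, 0, 0, 0, 0, -7.5], [0, 0, 0, 0, 0, -7.5], [0, 0, 0, 0, 0, -8], [0, 0, 0, 0, 0, 0]]}}

```text
clock: 18.4
position: [0.5832, -0.075, 0.0483]
ee_rot: [3.141, -0.005, 0.001]
force: [-4.5, -0.6, 17.1]
width: 0.128
```

```bash
python3 - <<'E'
from h import *
s=tool(); print(s['ft_torque'])
E
```

```text
t 18.4 pos [ 0.5832 -0.075   0.0483] jaw yaw -90.2 tilt 0.07 F [-4.5 -0.6 17.1] w 0.128 q [ 0.15  0.61 -0.17  1.85  0.15  0.7  -1.67]
[-0.08926245  1.10200353  0.29097747]
```

Call:
{"name": "move_arm", "arguments": {"series": [[0, 0, 0, 0, 0, 0], [0, 0, 0, 0, 0, 0], [0, 0, 0, 0, 0, 0], [0, 0, 3, 0, 0, 0], [0, 0, 5, 0, 0, 0], [-2, 1, 5, 0, 0, -5], [-4, 2, 1, 0, 0, -5], [-4, 2, 0, 0, 0, -5]], "grip": 0.4}}

```text
clock: 19.2
position: [0.4851, -0.0255, 0.1848]
ee_rot: [-3.113, 0.416, -0.007]
force: [-0.4, 1.1, -0.1]
width: 0.402
```

Call:
{"name": "move_arm", "arguments": {"series": [[-4, 2, 0, 0, 0, -5], [-0.8, 0.5, 0, 0, 0, -5], [0, 0, 0, 0, 0, 0], [0, 0, 0, 0, 0, 0]], "grip": 0.8}}

```text
clock: 19.6
position: [0.4374, -0.0012, 0.1831]
ee_rot: [-3.068, 0.675, -0.002]
force: [0.1, -0.5, -0.1]
width: 0.7
```

```bash
python3 - <<'E'
from h import *
tool(); w=wrist(); save('w4',w['color']); np.save('w4.npy',w,allow_pickle=True)
print(plate_rect(w,(252,167),half=65)); print([(round(d['p'],2),np.round(d['rect'])) for d in outline_of('wrist','plate_round')])
E
```

```text
t 19.6 pos [ 0.4374 -0.0012  0.1831] jaw yaw -114.8 tilt 0.05 F [ 0.1 -0.5 -0.1] w 0.7 q [ 0.01  0.21 -0.16  2.08  0.04  0.85 -2.17]
[435.4  -0.5 -25.4  89.4  74.6]
[(0.66, array([210., 123.,  85.,  97.]))]
```

View pics/w4.png

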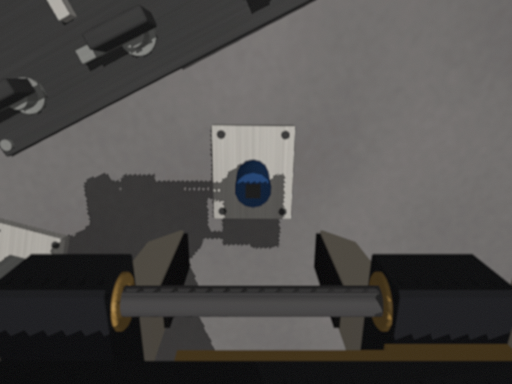

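Round plate lies in the middle, u 212–294, v 126–218, with the plug at (253,185). The measured pose is (435.4, −0.5) mm at −25.4°.

Call:
{"name": "move_arm", "arguments": {"series": [[-0.2, 0, -4, 0, 0, -0.6], [0, 0, -4, 0, 0, 0], [0, 0, -4, 0, 0, 0], [0, 0, -2, 0, 0, 0], [0, 0, -0.5, 0, 0, 0], [0, 0, 0, 0, 0, 0]]}}

```text
clock: 20.3
position: [0.4348, -0.0013, 0.0373]
ee_rot: [3.063, -0.695, -0.002]
force: [-0.4, -0.6, 0.4]
width: 0.799
```

Call:
{"name": "move_arm", "arguments": {"series": [[0, 0, 0, 0, 0, 0], [0, 0, 0, 0, 0, 0], [0, 0, 0, 0, 0, 0], [0, 0, 0, 0, 0, 0], [0, 0, 0, 0, 0, 0], [0, 0, 0, 0, 0, 0], [0, 0, 0, 0, 0, 0]], "grip": 0, "force": 60}}

```text
clock: 21.0
position: [0.4347, -0.0009, 0.0381]
ee_rot: [3.064, -0.695, 0.0]
force: [-0.2, 0.1, 4.4]
width: 0.318
```

Call:
{"name": "move_arm", "arguments": {"series": [[0, 0, 2, 0, 0, 0], [0, 0, 4, 0, 0, 0], [0, 0, 4, 0, 0, 0], [3, 0.4, 0.4, 0, 0, 4], [3, 0.4, 0, 0, 0, 4], [3, 0.4, 0, 0, 0, 4], [3, 0.4, 0, 0, 0, 4], [3, 0.4, 0, 0, 0, 4]]}}

```text
clock: 21.8
position: [0.5847, 0.019, 0.1409]
ee_rot: [3.138, -0.148, -0.004]
force: [1.2, 0.4, -5.0]
width: 0.319
```

Call:
{"name": "move_arm", "arguments": {"series": [[3, 0.4, 0, 0, 0, 4], [2.9, 0.6, 0, 0, 0, 1.9], [0, 0, -3, 0, 0, 0], [0, 0, -3, 0, 0, 0], [0, 0, -1.8, 0, 0, 0], [0, 0, -0.8, 0, 0, 0], [0, 0, 0, 0, 0, 0], [0, 0, 0, 0, 0, 0]]}}

```text
clock: 22.6
position: [0.6439, 0.0291, 0.0565]
ee_rot: [-3.142, -0.009, -0.001]
force: [-0.2, -0.4, -5.3]
width: 0.319
```

```bash
python3 - <<'E'
from h import *
tool()
E
```

```text
t 22.6 pos [0.6439 0.0291 0.0565] jaw yaw -89.7 tilt 0.03 F [-0.2 -0.4 -5.3] w 0.319 q [ 0.01  0.67 -0.21  1.69  0.18  0.8  -1.85]
```

Call:
{"name": "move_arm", "arguments": {"series": [[0, 0, -0.4, 0, 0, 0], [0, 0, -0.2, 0, 0, 0], [0, 0, -0.05, 0, 0, 0], [0, 0, 0, 0, 0, 0]]}}

```text
clock: 23.0
position: [0.644, 0.0291, 0.0503]
ee_rot: [3.142, 0.009, 0.002]
force: [-1.0, -0.9, 0.9]
width: 0.32
```

Call:
{"name": "move_arm", "arguments": {"series": [[0, 0.3, 0, 0, 0, 0], [0, 0.2, 0, 0, 0, 0], [0.3, 0, 0, 0, 0, 0], [0.2, 0, 0, 0, 0, 0], [0, 0, 0, 0, 0, 0]]}}

```text
clock: 23.5
position: [0.6477, 0.0343, 0.0502]
ee_rot: [3.141, 0.009, -0.003]
force: [-9.0, -2.9, 11.3]
width: 0.318
```

Call:
{"name": "move_arm", "arguments": {"series": [[0, 0.1, 0, 0, 0, 0], [0, 0.1, 0, 0, 0, 0], [0, 0.1, 0, 0, 0, 0], [0, 0, 0, 0, 0, 0]]}}

```text
clock: 23.9
position: [0.6486, 0.0356, 0.0502]
ee_rot: [3.14, 0.008, 0.0]
force: [-3.6, -6.1, 7.9]
width: 0.32
```

Call:
{"name": "move_arm", "arguments": {"series": [[0.1, 0, 0, 0, 0, 0], [0.1, 0, 0, 0, 0, 0], [0.1, 0, 0, 0, 0, 0], [0, 0, 0, 0, 0, 0]]}}

```text
clock: 24.3
position: [0.6493, 0.0356, 0.0502]
ee_rot: [3.139, 0.008, -0.007]
force: [-13.7, -6.8, 16.0]
width: 0.319
```

Call:
{"name": "move_arm", "arguments": {"series": [[0, 0.1, 0, 0, 0, 0], [0, 0.1, 0, 0, 0, 0], [0.1, 0.1, 0, 0, 0, 0], [0, 0, 0, 0, 0, 0]]}}

```text
clock: 24.7
position: [0.6494, 0.0357, 0.0502]
ee_rot: [3.136, 0.005, -0.01]
force: [-18.1, -12.4, 23.2]
width: 0.317
```

Call:
{"name": "move_arm", "arguments": {"series": [[0.1, 0.1, 0, 0, 0, 0], [0, 0, 0, 0, 0, 0]]}}

```text
clock: 24.9
position: [0.6495, 0.0358, 0.0503]
ee_rot: [3.135, 0.004, -0.013]
force: [-21.9, -16.1, 26.8]
width: 0.316
```

```bash
python3 - <<'E'
from h import *
s=tool(); print(s['ft_torque'])
E
```

```text
t 24.9 pos [0.6495 0.0358 0.0503] jaw yaw -89.8 tilt 0.61 F [-21.9 -16.1  26.8] w 0.316 q [-0.01  0.69 -0.2   1.67  0.18  0.81 -1.86]
[-2.90176945  4.18772733  0.1592899 ]
```

Call:
{"name": "move_arm", "arguments": {"series": [[0, 0, 0, 0, 0, 0], [0, 0, 0, 0, 0, 0], [0, 0, 0, 0, 0, 0], [0, 0, 3, 0, 0, 0], [0, 0, 4, 0, 0, 0], [0, 0, 5, 0, 0, 0], [-1, 0, 0, 0, 0, 8], [-1, 0, 0, 0, 0, 8]], "grip": 0.5}}

```text
clock: 25.7
position: [0.635, 0.0426, 0.1717]
ee_rot: [-3.108, -0.457, -0.008]
force: [-0.2, -0.1, -0.1]
width: 0.496
```

Call:
{"name": "move_arm", "arguments": {"series": [[-1, -0.5, 0, 0, 0, 8], [-1, 0, 0, 0, 0, 8], [-1, 0, 0, 0, 0, 8], [-1, 0, 0, 0, 0, 8], [-1, 0, 0, 0, 0, 8], [0, 0, 0, 0, 0, 8], [0, 0, 0, 0, 0, 8], [0, 0, 0, 0, 0, 8]], "grip": 0.45}}

```text
clock: 26.5
position: [0.5839, 0.0371, 0.1697]
ee_rot: [-2.394, -2.034, -0.002]
force: [0.3, -0.5, -0.5]
width: 0.447
```

Call:
{"name": "move_arm", "arguments": {"series": [[0, 0, 0, 0, 0, 8], [0, 0, 0, 0, 0, 2.5], [0, 0, 0, 0, 0, 0], [0, 0, 0, 0, 0, 0]]}}

```text
clock: 26.9
position: [0.5838, 0.0366, 0.1695]
ee_rot: [-2.206, -2.236, -0.001]
force: [0.2, -0.0, -0.0]
width: 0.451
```

```bash
python3 - <<'E'
from h import *
tool(); w=wrist(); save('w5',cv2.convertScaleAbs(w['color'],alpha=1.3,beta=10)); np.save('w5.npy',w,allow_pickle=True)
E
```

```text
t 26.9 pos [0.5838 0.0366 0.1695] jaw yaw 0.8 tilt 0.05 F [ 0.2 -0.  -0. ] w 0.451 q [ 0.29  0.53 -0.63  1.73  0.36  1.01 -0.46]
```

View pics/w5.png

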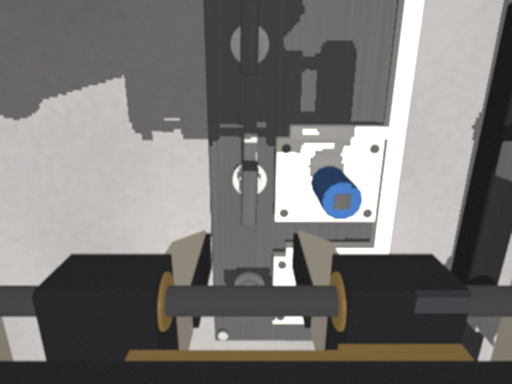

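Round plate is home, u 275–384 and v 127–220, squared against both fences. The stud 1 bar is at u≈249.

Call:
{"name": "move_arm", "arguments": {"series": [[-0.15, -0.15, -2, 0, 0, -0.4], [0, 0, -4, 0, 0, 0], [0, 0, -3, 0, 0, 0], [0, 0, -1.5, 0, 0, 0], [0, 0, -0.7, 0, 0, 0], [0, 0, 0, 0, 0, 0], [0, 0, 0, 0, 0, 0]]}}

```text
clock: 27.65
position: [0.583, 0.0349, 0.0586]
ee_rot: [2.212, 2.229, 0.002]
force: [-0.3, 1.0, -0.5]
width: 0.453
```

Call:
{"name": "move_arm", "arguments": {"series": [[0, 0, 0, 0, 0, 0], [0, 0, 0, 0, 0, 0], [0, 0, 0, 0, 0, 0], [0, 0, 0, 0, 0, 0], [0, 0, 0, 0, 0, 0], [0, 0, 0, 0, 0, 0]], "grip": 0, "force": 40}}

```text
clock: 28.25
position: [0.5821, 0.0345, 0.0576]
ee_rot: [2.213, 2.23, -0.0]
force: [-1.2, -0.2, 2.2]
width: 0.13
```

Call:
{"name": "move_arm", "arguments": {"series": [[0, 0, -0.3, 0, 0, 0], [0, 0, -0.3, 0, 0, 0], [0, 0, -0.3, 0, 0, 0], [0, 0, -0.1, 0, 0, 0], [0, 0, 0, 0, 0, 0]]}}

```text
clock: 28.75
position: [0.5822, 0.0346, 0.0485]
ee_rot: [2.212, 2.229, -0.0]
force: [-5.8, -1.6, 19.5]
width: 0.124
```

Call:
{"name": "move_arm", "arguments": {"series": [[0, 0, 0, 0, 0, -7.5], [0, 0, 0, 0, 0, -7.5], [0, 0, 0, 0, 0, -7.5], [0, 0, 0, 0, 0, -7.5], [0, 0, 0, 0, 0, -7.5], [0, 0, 0, 0, 0, -7.5]]}}

```text
clock: 29.35
position: [0.5819, 0.0347, 0.0485]
ee_rot: [2.9, 1.206, 0.0]
force: [-6.5, -1.0, 19.3]
width: 0.129
```

Call:
{"name": "move_arm", "arguments": {"series": [[0, 0, 0, 0, 0, -7.5], [0, 0, 0, 0, 0, -7.5], [0, 0, 0, 0, 0, -7.5], [0, 0, 0, 0, 0, -7.5], [0, 0, 0, 0, 0, -7.5], [0, 0, 0, 0, 0, -8], [0, 0, 0, 0, 0, 0]]}}

```text
clock: 30.05
position: [0.5819, 0.0349, 0.0485]
ee_rot: [3.141, -0.008, 0.0]
force: [-5.9, -0.5, 19.5]
width: 0.132
```

```bash
python3 - <<'E'
from h import *
tool(); t=imaging.get_image('top'); print(plate_rect(t,(199,253),half=28))
E
```

```text
t 30.05 pos [0.5819 0.0349 0.0485] jaw yaw -90.3 tilt 0.03 F [-5.9 -0.5 19.5] w 0.132 q [-0.06  0.6  -0.13  1.86  0.12  0.69 -1.83]
[445.5 273.   -1.4 156.8 123.6]
```

Call:
{"name": "move_arm", "arguments": {"series": [[0, 0, 0, 0, 0, 0], [0, 0, 0, 0, 0, 0], [0, 0, 0, 0, 0, 0], [0, 0, 3, 0, 0, 0], [0, 0, 5, 0, 0, 0], [0, 0, 5, 0, 0, 0], [-2, 3.1, 0.7, 0, 0, 7], [-2, 3.1, 0, 0, 0, 7]], "grip": 0.4}}

```text
clock: 30.9
position: [0.5435, 0.0966, 0.1866]
ee_rot: [3.118, 0.384, 0.008]
force: [-0.4, 0.7, 0.0]
width: 0.398
```

Call:
{"name": "move_arm", "arguments": {"series": [[-2, 3.1, 0, 0, 0, 7], [-2, 3.1, 0, 0, 0, 7], [-2, 3.1, 0, 0, 0, 7], [-2, 3.1, 0, 0, 0, 7], [-1.9, 3.4, 0, 0, 0, 6.7], [0, 0, 0, 0, 0, 0], [0, 0, 0, 0, 0, 0]], "grip": 0.7}}

```text
clock: 31.6
position: [0.4427, 0.2552, 0.1842]
ee_rot: [-2.862, -1.296, 0.0]
force: [0.2, -0.4, -0.2]
width: 0.699
```

```bash
python3 - <<'E'
from h import *
tool(); w=wrist(); save('w6',w['color']); np.save('w6.npy',w,allow_pickle=True)
print(plate_rect(w,(252,167),half=65)); print([(round(d['p'],2),np.round(d['rect'])) for d in outline_of('wrist','plate_square')])
E
```

```text
t 31.6 pos [0.4427 0.2552 0.1842] jaw yaw -41.3 tilt 0.02 F [ 0.2 -0.4 -0.2] w 0.699 q [-0.29  0.35 -0.43  1.9   0.18  0.93 -1.53]
[443.  254.7 -41.3  90.2  74.5]
[(0.86, array([203., 130.,  96.,  78.]))]
```

View pics/w6.png

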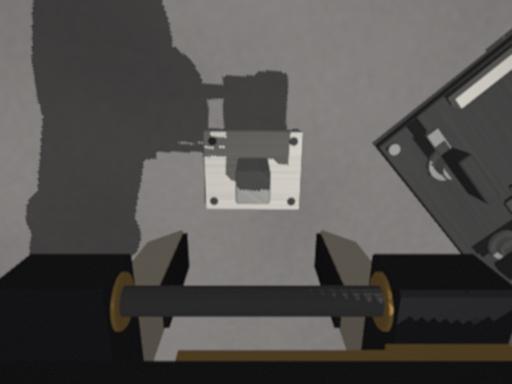

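Square plate not moved; it sits at (443.0, 254.7) mm, −41.3°, squarely under the jaws.

Call:
{"name": "move_arm", "arguments": {"series": [[0, 0, -4, 0, 0, 0], [0, 0, -4, 0, 0, 0], [0, 0, -4, 0, 0, 0], [0, 0, -2, 0, 0, 0], [0, 0, -0.6, 0, 0, 0], [0, 0, 0, 0, 0, 0]]}}

```text
clock: 32.3
position: [0.4434, 0.2536, 0.0379]
ee_rot: [2.863, 1.291, -0.002]
force: [-0.1, -0.4, 0.8]
width: 0.703
```

Call:
{"name": "move_arm", "arguments": {"series": [[0, 0, 0, 0, 0, 0], [0, 0, 0, 0, 0, 0], [0, 0, 0, 0, 0, 0], [0, 0, 0, 0, 0, 0], [0, 0, 0, 0, 0, 0], [0, 0, 0, 0, 0, 0], [0, 0, 0, 0, 0, 0]], "grip": 0, "force": 60}}

```text
clock: 33.0
position: [0.4433, 0.2546, 0.0388]
ee_rot: [2.863, 1.293, 0.001]
force: [-0.9, -1.0, 5.9]
width: 0.299
```

Call:
{"name": "move_arm", "arguments": {"series": [[0, 0, 2, 0, 0, 0], [0, 0, 4, 0, 0, 0], [0, 0, 4, 0, 0, 0], [2.5, -1.5, 0.4, 0, 0, 5.2], [2.5, -1.5, 0, 0, 0, 5.2], [2.5, -1.5, 0, 0, 0, 5.2], [2.5, -1.5, 0, 0, 0, 5.2], [2.5, -1.5, 0, 0, 0, 5.2]]}}

```text
clock: 33.8
position: [0.5684, 0.1784, 0.1417]
ee_rot: [-2.495, -1.909, 0.002]
force: [0.2, -0.1, -3.9]
width: 0.305
```

Call:
{"name": "move_arm", "arguments": {"series": [[2.5, -1.5, 0, 0, 0, 5.2], [2.5, -1.5, 0, 0, 0, 5.2], [2.5, -1.1, 0, 0, 0, 5.4], [0, 0, -3, 0, 0, 0], [0, 0, -3, 0, 0, 0], [0, 0, -1.8, 0, 0, 0], [0, 0, -0.8, 0, 0, 0], [0, 0, 0, 0, 0, 0]]}}

```text
clock: 34.6
position: [0.642, 0.1382, 0.0549]
ee_rot: [-2.212, -2.229, 0.004]
force: [0.8, 0.4, -4.1]
width: 0.304
```

```bash
python3 - <<'E'
from h import *
tool()
E
```

```text
t 34.6 pos [0.642  0.1382 0.0549] jaw yaw 0.4 tilt 0.17 F [ 0.8  0.4 -4.1] w 0.304 q [ 0.02  0.74 -0.49  1.64  0.43  0.88 -0.63]
```

Call:
{"name": "move_arm", "arguments": {"series": [[0, 0, -0.3, 0, 0, 0], [0, 0, -0.15, 0, 0, 0], [0, 0, 0, 0, 0, 0]]}}

```text
clock: 34.9
position: [0.6435, 0.1387, 0.0527]
ee_rot: [2.212, 2.229, 0.002]
force: [0.9, -0.3, -4.1]
width: 0.299
```

Call:
{"name": "move_arm", "arguments": {"series": [[0, 0.3, 0, 0, 0, 0], [0, 0.3, 0, 0, 0, 0], [0.3, 0, 0, 0, 0, 0], [0.3, 0, 0, 0, 0, 0], [0, 0, 0, 0, 0, 0]]}}

```text
clock: 35.4
position: [0.6496, 0.1446, 0.0519]
ee_rot: [2.213, 2.23, 0.001]
force: [0.2, 0.4, -4.5]
width: 0.3
```

Call:
{"name": "move_arm", "arguments": {"series": [[0, 0.1, 0, 0, 0, 0], [0, 0.1, 0, 0, 0, 0], [0, 0.1, 0, 0, 0, 0], [0, 0, 0, 0, 0, 0]]}}

```text
clock: 35.8
position: [0.6492, 0.1459, 0.0519]
ee_rot: [2.213, 2.228, -0.003]
force: [-0.6, -5.7, -2.5]
width: 0.306
```

Call:
{"name": "move_arm", "arguments": {"series": [[0.1, 0, 0, 0, 0, 0], [0.1, 0, 0, 0, 0, 0], [0.1, 0, 0, 0, 0, 0], [0, 0, 0, 0, 0, 0]]}}

```text
clock: 36.2
position: [0.6501, 0.146, 0.0513]
ee_rot: [-2.212, -2.229, 0.008]
force: [-6.6, -5.6, 0.4]
width: 0.302
```

Call:
{"name": "move_arm", "arguments": {"series": [[-0.1, -0.1, -0.1, 0, 0, 0], [0, 0, -0.05, 0, 0, 0], [0, 0, 0, 0, 0, 0]]}}

```text
clock: 36.5
position: [0.65, 0.1459, 0.051]
ee_rot: [-2.213, -2.23, 0.004]
force: [-6.8, -4.9, 6.1]
width: 0.302
```

Call:
{"name": "move_arm", "arguments": {"series": [[0, 0.1, 0, 0, 0, 0], [0, 0.1, 0, 0, 0, 0], [0.1, 0.1, 0, 0, 0, 0], [0.1, 0, 0, 0, 0, 0], [0.1, 0.1, 0, 0, 0, 0], [0, 0, 0, 0, 0, 0]]}}

```text
clock: 37.1
position: [0.6502, 0.1462, 0.0512]
ee_rot: [2.214, 2.228, -0.017]
force: [-21.5, -15.9, 24.0]
width: 0.302
```

```bash
python3 - <<'E'
from h import *
s=tool(); print(s['ft_torque'])
E
```

```text
t 37.1 pos [0.6502 0.1462 0.0512] jaw yaw 0.4 tilt 0.62 F [-21.5 -15.9  24. ] w 0.302 q [-0.    0.76 -0.49  1.61  0.43  0.9  -0.64]
[-3.19472137  3.9308702   0.44956609]
```

Call:
{"name": "move_arm", "arguments": {"series": [[0, 0, 0, 0, 0, 0], [0, 0, 0, 0, 0, 0], [0, 0, 0, 0, 0, 0], [0, 0, 3, 0, 0, 0], [0, 0, 4, 0, 0, 0], [0, 0, 5, 0, 0, 0], [-3, 0, 0, 0, 0, 0], [-4.2, -0.4, 0, 0, 0, 0]], "grip": 0.45}}

```text
clock: 37.9
position: [0.584, 0.1484, 0.1725]
ee_rot: [2.212, 2.228, 0.01]
force: [-0.1, -0.0, -0.8]
width: 0.456
```

Call:
{"name": "move_arm", "arguments": {"series": [[0, 0, 0, 0, 0, 0], [0, 0, 0, 0, 0, 0], [0, 0, 0, 0, 0, 0]]}}

```text
clock: 38.2
position: [0.5835, 0.1469, 0.1709]
ee_rot: [2.213, 2.229, 0.003]
force: [0.2, 0.3, -0.5]
width: 0.447
```

```bash
python3 - <<'E'
from h import *
tool(); w=wrist(); save('w7',cv2.convertScaleAbs(w['color'],alpha=1.3,beta=10)); np.save('w7.npy',w,allow_pickle=True)
E
```

```text
t 38.2 pos [0.5835 0.1469 0.1709] jaw yaw 0.4 tilt 0.11 F [ 0.2  0.3 -0.5] w 0.447 q [ 0.05  0.53 -0.57  1.69  0.33  1.01 -0.62]
```

View pics/w7.png

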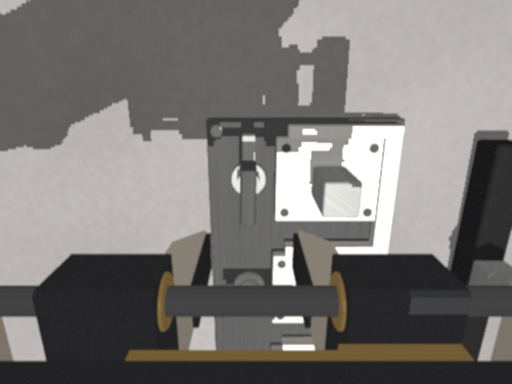

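Square plate is home in bay 2, u 275–384, v 127–220. The bar is at u≈248.

Call:
{"name": "move_arm", "arguments": {"series": [[-0.2, -0.2, -2, 0, 0, 0], [0, 0, -4, 0, 0, 0], [0, 0, -3, 0, 0, 0], [0, 0, -1.5, 0, 0, 0], [0, 0, -0.8, 0, 0, 0], [0, 0, 0, 0, 0, 0], [0, 0, 0, 0, 0, 0]]}}

```text
clock: 38.95
position: [0.5811, 0.1451, 0.0585]
ee_rot: [2.213, 2.229, 0.003]
force: [0.4, 0.3, 0.7]
width: 0.45
```

Call:
{"name": "move_arm", "arguments": {"series": [[0, 0, 0, 0, 0, 0], [0, 0, 0, 0, 0, 0], [0, 0, 0, 0, 0, 0], [0, 0, 0, 0, 0, 0], [0, 0, 0, 0, 0, 0], [0, 0, 0, 0, 0, 0]], "grip": 0, "force": 40}}

```text
clock: 39.55
position: [0.5808, 0.1446, 0.0578]
ee_rot: [2.213, 2.229, 0.002]
force: [2.5, -1.1, 2.0]
width: 0.126
```

Call:
{"name": "move_arm", "arguments": {"series": [[0, 0, -0.3, 0, 0, 0], [0, 0, -0.3, 0, 0, 0], [0, 0, -0.3, 0, 0, 0], [0, 0, -0.1, 0, 0, 0], [0, 0, 0, 0, 0, 0]]}}

```text
clock: 40.05
position: [0.5808, 0.1447, 0.0486]
ee_rot: [2.212, 2.229, 0.002]
force: [-0.6, -1.3, 16.7]
width: 0.127
```

Call:
{"name": "move_arm", "arguments": {"series": [[0, 0, 0, 0, 0, -7.5], [0, 0, 0, 0, 0, -7.5], [0, 0, 0, 0, 0, -7.5], [0, 0, 0, 0, 0, -7.5], [0, 0, 0, 0, 0, -7.5], [0, 0, 0, 0, 0, -7.5]]}}

```text
clock: 40.65
position: [0.5806, 0.1448, 0.0486]
ee_rot: [2.901, 1.205, 0.002]
force: [-2.3, -1.1, 16.1]
width: 0.128
```

Call:
{"name": "move_arm", "arguments": {"series": [[0, 0, 0, 0, 0, -7.5], [0, 0, 0, 0, 0, -7.5], [0, 0, 0, 0, 0, -7.5], [0, 0, 0, 0, 0, -7.5], [0, 0, 0, 0, 0, -7.5], [0, 0, 0, 0, 0, -8], [0, 0, 0, 0, 0, 0]]}}

```text
clock: 41.35
position: [0.5806, 0.145, 0.0486]
ee_rot: [-3.141, 0.008, -0.002]
force: [-2.2, -1.6, 17.4]
width: 0.125
```

Call:
{"name": "move_arm", "arguments": {"series": [[0, 0, 0, 0, 0, 0], [0, 0, 0, 0, 0, 0], [0, 0, 0, 0, 0, 0], [0, 0, 3, 0, 0, 0], [0, 0, 5, 0, 0, 0], [0, 0, 5, 0, 0, 0], [1.5, -2.5, 4, 0, 0, 0], [1.5, -2.5, 3, 0, 0, 0]], "grip": 0.4}}

```text
clock: 42.15
position: [0.6105, 0.095, 0.2503]
ee_rot: [-3.141, -0.002, -0.003]
force: [0.4, 0.1, 0.9]
width: 0.397
```

Call:
{"name": "move_arm", "arguments": {"series": [[1.5, -2.5, 2, 0, 0, 0], [1.5, -2.5, 1, 0, 0, 0], [1.5, -1.5, 0, 0, 0, 0], [0, 0, 0, 0, 0, 0], [0, 0, 0, 0, 0, 0], [0, 0, 0, 0, 0, 0]]}}

```text
clock: 42.75
position: [0.6543, 0.0308, 0.2768]
ee_rot: [-3.141, -0.001, 0.002]
force: [-0.2, 0.0, 1.1]
width: 0.403
```

```bash
python3 - <<'E'
from h import *
tool(); w=wrist(); save('w8',cv2.convertScaleAbs(w['color'],alpha=1.4,beta=15)); np.save('w8.npy',w,allow_pickle=True)
E
```

```text
t 42.75 pos [0.6543 0.0308 0.2768] jaw yaw -90.0 tilt 0.1 F [-0.2  0.   1.1] w 0.403 q [-0.1   0.47 -0.05  1.44  0.02  1.23 -1.72]
```

View pics/w8.png

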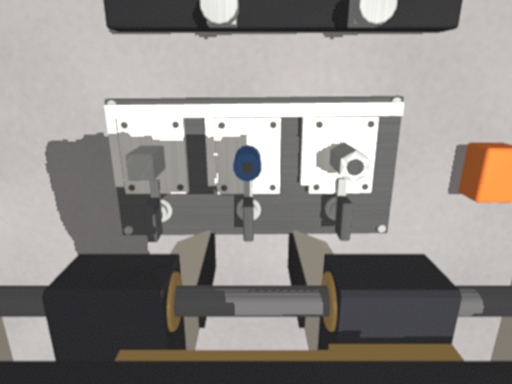

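All three plates are in their bays with the arms pointing over them, and the block stands clear at the right. A final close crop and numbers.

```bash
python3 - <<'E'
from h import *
w=np.load('w8.npy',allow_pickle=True).item(); t=imaging.get_image('top')
for n in ('bit_socket','drive_plug','stop_block'): print(n,[(round(d['p'],2),np.round(d['rect'],1)) for d in outline_of('top',n)][:2])
a=cv2.convertScaleAbs(w['color'][90:250,95:410],alpha=1.2); save('w8c',cv2.resize(a,None,fx=2.5,fy=2.5,interpolation=cv2.INTER_CUBIC))
E
```

```text
bit_socket [(0.64, array([148.9, 180. ,  15.6,  11.8])), (0.43, array([257.3, 167.7,  25.9,  30. ]))]
drive_plug [(0.47, array([124.3, 209.4,  11.3,  17.5]))]
stop_block [(0.59, array([368.8, 172.5,  14.1,  22.9]))]
```

View pics/w8c.png

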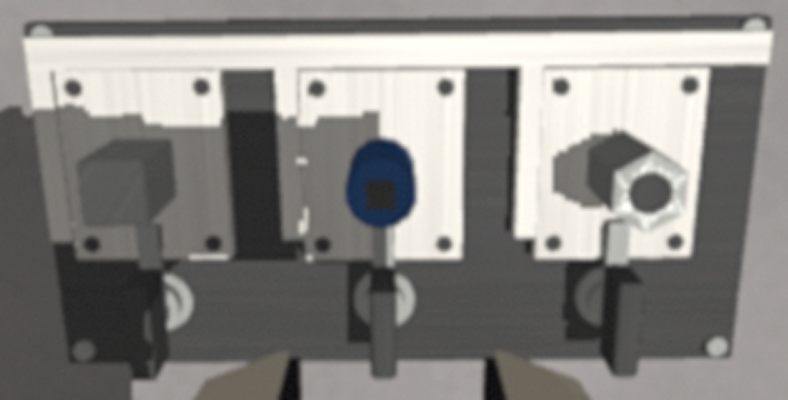

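```bash
python3 - <<'E'
from h import *
print(workorder.sign_off()); tool()
E
```

```text
the job is handed in; nothing more can be done
None
the job is handed in; nothing more can be done
```

The job is done and handed in at about 43 s of the 210 s allowed; no verdict was given.

- **Stop block:** it stands upright on the open bench at about (0.63, −0.25) m, clear of the bed.
- **Plates:** hex is in bay 0, round in bay 1 and square in bay 2. I pushed each against both fences until the force reached about 15–22 N. The last wrist view shows all three flush with the long fence and with their cross fences.
- **Studs:** each was pushed in 9 mm and turned 90° clockwise. All three arms point over their plates and stayed there after I let go.
- **Bystanders:** the bit socket and blue drive plug still show at their starting spots, within 2–3 pixels, which is about the network's own scatter. I did not touch either one.

No check failed or disagreed. I judged the final plate positions and stud heights from the picture and the forces felt while pushing, not from a separate measurement.

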